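# Release the model water tower through the cabinet's roof port

### The arm

A 7-joint arm with a two-finger parallel gripper is mounted at the origin on the work surface. World frame = base frame: x ahead of the robot, y to its left, z up, the work surface at z = 0. Lengths are in m, angles in rad, forces in N, time in s.
With the tool pointing down it reaches from about 0.35 to 0.9 m from the base axis. Payload 19.9 kg.
Tool frame: the origin (TCP) lies midway between the tips of the shut fingers; the grasp point (between the pads) lies 19 mm behind it; z points along the fingers, x is the direction in which the jaws open and shut, and the axes are right-handed (so a half turn about z gives the same grasp; the last joint's range is limited). The gripper opens to 85 mm and grips with 20 to 120 N. Pads are 22 mm wide; open, the fingers measure 114 mm over their backs; the gripper's body (76 mm by 85 mm) begins 54 mm behind the grasp point. The pads swing forward as they close: fully open they stand 13 mm farther back than shut.
Start: joints at [-1.278, 0.417, -0.01, 1.614, 0.005, 1.111, -0.053], TCP at [0.205, 0.59, 0.231] pointing down, gripper open.
Joint ranges: [-2.81, 2.81], [-0.39, 2.02], [-1.27, 1.25], [0.06, 2.57], [-1.19, 4.33], [0.19, 2], [-2.82, 2.82]. Speed limits (rad/s): [1.89, 1.89, 2.39, 2.39, 3.01, 3.01, 3.01].

### API

Orientations are given as a unit quaternion [w, x, y, z].
In Python, from workcell import manip, grab_frame, ticket gives the robot as it stands. The module is installed in compiled form; this text tells all that it offers.
- The arm moves only by the tool carry_out, never from a script. Its argument "plan" is one flat list of numbers, 7 for each row, row after row: the turn, a rotation vector about the world's x, y, z in rad, then the shift along the world's x, y, z in mm, then the opening, from 0 (shut) to 1 (fully open). In form: [ax, ay, az, tx, ty, tz, gripper, ax, ay, az, tx, ty, tz, gripper, ...]. A call has 1 to 5 rows; each row is the pose to reach, as a shift and turn from the pose measured when the call began; what a row does not reach only later rows make up. A row lasts 1/10 s, in which the tool goes at most 50 mm and 8.59 degrees, less where a joint would pass 70% of its speed; a pose out of reach is approached as far as the arm can. A call with a gripper value outside its range is refused whole. The fingers move at their own pace and stop on an object; "squeeze" is the grip in N (left out, the last holds). Time passes only in rows, so rows that repeat a pose let the fingers close. It gives the time, the measured TCP pose, the force and the opening at its end, in the units of the state.
- manip.observe(): the state, without advancing time (a new reading comes with each control period).
- grab_frame(name): name is "scene" or "side" or "wrist"; returns a dict with "pixels" (400x640x3 uint8, blue, green, red), "camera_matrix" (3x3 intrinsics, pixels), "R" (3x3) and "t" (3): a world point X has camera coordinates R X + t. Camera axes: x right, y down, z forward; pixel columns grow to the right and rows downward; lengths in m; the calibration is good to about 2 mm. A picture is of the moment at which its call begins. There is no depth.
- ticket.finish_job(): hands the job in, once; it reports no verdict.
The state is a dict: "t": time; "q": joint angles; "qvel": joint speeds; "joint_efforts": joint torques, N m; "tcp_pos": TCP position; "ee_rot": TCP orientation; "wrist_force": force on the tool from outside, world axes, zero at the start; "ft_torque": the same for the moment, N m; "gripper_width": finger opening in m.
Only numpy, scipy, OpenCV 4.12 (cv2) and the standard library are available. Lean on these libraries where they do the work, as an engineer would, in place of code of your own. Each camera call takes 0.05 s, during which the arm holds its last target.

### The job

The model water tower stands on a pedestal inside the cabinet, held down by a hidden twist catch. Reach down through the round port in the cabinet's roof, take the tower by its square tank, turn it clockwise as seen from above until you feel that the catch lets it rise (how far differs each time), lift it out through the port, and stand it upright in the middle of the round cork pad on the track board; set it down gently rather than dropping it, and let go. Do not lean hard on the cabinet, and do not push the engine or the goods shed out of their places.

Things in the scene. Friction and masses are not known exactly. Their poses are not given: they have to be found in the camera images.
- case: Wooden display cabinet with glass sides and sliding glass panes in front (shut, fixed), 280 x 280 x 200 mm high, fixed to the bench. Origin at the centre of its underside, z up; the panes are on its +x side.
- port (a point): Centre of the round port in the cabinet's flat roof, at the level of the roof's top (200 mm above the bench). The port is a 130 mm wide through-hole; the roof is 10 mm thick; a flat steel collar 146 mm across round it stands 1.5 mm proud.
- tower_tank (a point): Centre of the square tank at the top of the loose model water tower, the place to grip: 34 x 34 mm (sides along its x and y), 38 mm tall (19 mm above and below this point), 75 mm above the tower's bottom rim. At the start this point is 32 mm below the roof's top, within 5 mm of the port's axis.
- tower: The tower: 97 mm tall, about 0.25 kg. Origin at the centre of its bottom rim, z up through the tank, x and y along the tank's sides. Below the tank: a round column 24 mm across, then a round hollow base 72 mm across, 28 mm tall, with a flat rim to stand on. Its base must rise at least 110 mm from the start to clear the roof.
- tower_catch (a point): Cross-bar (40 mm) of the twist catch in the base, 6 mm above the rim, under the pedestal's slotted head. Locked, the tower rises 3 mm, then stops hard; raised 1.5 mm it turns easily. Clockwise (from above) by an unknown 25 to 85 degrees from its first yaw it is free within about 8 degrees either side, then locked again. Freed, it clears the head after 20 mm straight up.
- pad (a point): Centre of the top face of the round cork pad, 90 mm across, 26 mm above the bench, on the plywood track board (fixed, 400 x 240 x 20 mm). Axes as the board: x along its length; pad is 40 mm to -x and 40 mm to +y of the board's centre.
- engine: Faded green tinplate engine, loose, 140 x 50 x 70 mm tall, standing on the board's track; its centre is roughly 115 mm to the -y side of the pad (board axes). Origin under its centre. Leave it where it is.
- shed: Brown wooden goods shed, loose, 105 x 100 x 80 mm tall, standing on the board about 170 mm to the +x side of the pad. Origin under its centre. Leave it.
There are look-alikes about, which are no part of the job. What is shaped like the tower but orange or yellow is not meant.

How it is judged:
By the outcome, as a careful person would: the job done as asked, in the order asked, and still so for the second after the job is handed in, with the robot touching nothing.
It also fails if it takes over 45 s, if anything falls off the work surface, if the arm or the gripper's body presses on something with over 40 N, if the wrist force passes 120 N, or if a joint passes its speed limit or range.

## Working session

There is one attempt and no reset: what is moved stays moved. The work goes in short steps, Python scripts to look and compute and a tool call to move; the robot and the scene stay as the last step left them, time stands still between calls to the robot, and variables do not carry over. Pictures are saved under pics/ and viewed, and the job is handed in when it is done.

Besides the shell and the picture viewer there is one more tool, called after ">>>" as a command line: name --argument value ..., lists and objects as JSON in quotes. carry_out: Moves the arm, as the interface text tells. Its arguments: {"type":"object","properties":{"plan":{"type":"array","items":{"type":"number"}},"squeeze":{"type":"number"}},"required":["plan"]}

```bash
mkdir -p pics; python3 - <<'E'
from workcell import manip, grab_frame
import cv2
print(manip.observe())
for n in ["scene","side","wrist"]:
    f=grab_frame(n); cv2.imwrite(f"pics/{n}0.png",f["pixels"]); print(n,f["camera_matrix"],f["R"],f["t"])
E
```

```text
{'t': 0.0, 'q': array([-1.27851757,  0.41799346, -0.0103014 ,  1.61415334,  0.00467679,
        1.1107079 , -0.05303176]), 'qvel': array([ 0.00136203, -0.00183298, -0.00061987, -0.00103286, -0.00184694,
       -0.00214458, -0.00020648]), 'joint_efforts': array([ 7.68442733e-04, -8.64466524e+01,  6.78948797e-01, -4.34891295e+01,
        1.90400431e-02,  7.56678579e-03, -5.49920898e-06]), 'tcp_pos': array([0.20465244, 0.59018235, 0.23065687]), 'ee_rot': array([ 3.87614001e-04,  8.14754101e-01,  5.79806323e-01, -4.82639228e-04]), 'wrist_force': array([ 0.66674049,  0.61272457, -0.09012241]), 'ft_torque': array([ 0.06685801,  0.07164254, -0.01591583]), 'gripper_width': 0.08532383641737969}
scene [[472.0444785    0.         322.80522734]
 [  0.         472.0444785  198.52158119]
 [  0.           0.           1.        ]] [[-0.56481736  0.82521515 -0.0011425 ]
 [ 0.53053445  0.36206243 -0.76644895]
 [-0.63207163 -0.43350981 -0.64230421]] [ 0.3291593  -0.12288224  1.50844057]
side [[403.89395961   0.         309.12081818]
 [  0.         403.89395961 201.33543508]
 [  0.           0.           1.        ]] [[ 0.8317435  -0.55512158 -0.0065405 ]
 [-0.41772319 -0.61803152 -0.66599128]
 [ 0.36566389  0.55666604 -0.74593086]] [-0.44655855  0.27645094  0.87245199]
wrist [[308.86060195   0.         323.18343684]
 [  0.         308.86060195 196.69998445]
 [  0.           0.           1.        ]] [[ 0.32692025  0.94505045 -0.00167106]
 [ 0.9094133  -0.31411034  0.27258419]
 [ 0.25708092 -0.09063297 -0.96213048]] [-0.62430117 -0.03673533  0.38005946]
```

View pics/scene0.png

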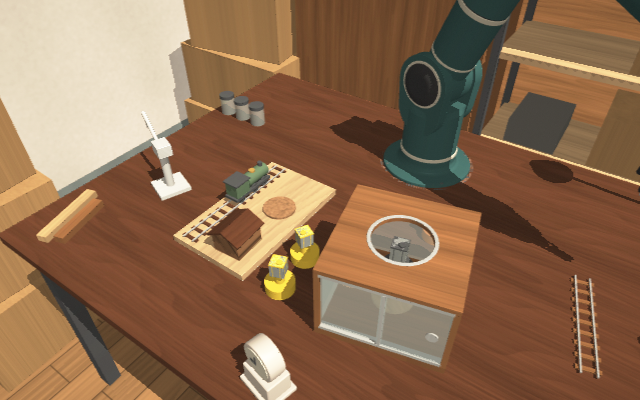

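View pics/side0.png

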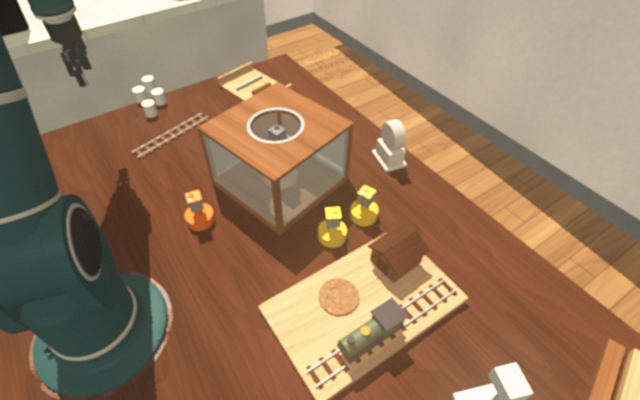

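View pics/wrist0.png

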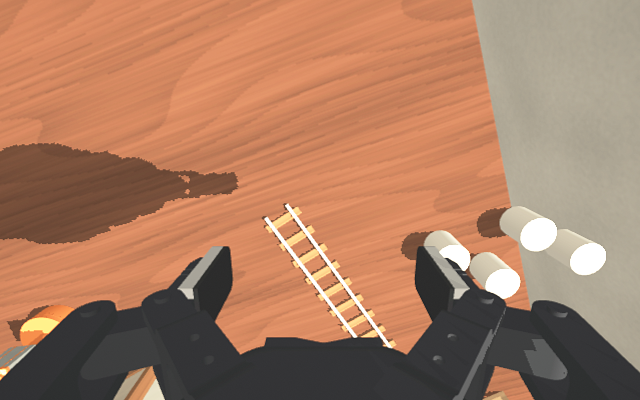

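The scene view shows the collar at about (402,240) and the cork pad at (280,208). In the side view the collar is at (276,126) and the pad at (339,297). I'll measure these next.

```bash
cat > h.py <<'E'
import numpy as np, cv2
from workcell import manip, grab_frame
def ray(f,uv):
    K=f["camera_matrix"];R=np.array(f["R"]);t=np.array(f["t"])
    d=R.T@np.linalg.inv(K)@np.array([uv[0],uv[1],1.]); return -R.T@t,d
def onz(f,uv,z):
    c,d=ray(f,uv); return c+d*(z-c[2])/d[2]
def proj(f,X):
    p=f["camera_matrix"]@(np.array(f["R"])@np.array(X)+np.array(f["t"])); return p[:2]/p[2]
def two(f1,u1,f2,u2):
    c1,d1=ray(f1,u1);c2,d2=ray(f2,u2)
    d1=d1/np.linalg.norm(d1);d2=d2/np.linalg.norm(d2)
    A=np.stack([d1,-d2],1);s=np.linalg.lstsq(A,c2-c1,rcond=None)[0]
    a=c1+s[0]*d1;b=c2+s[1]*d2
    return (a+b)/2,np.linalg.norm(a-b)
def crop(f,name,x0,y0,x1,y1,s):
    cv2.imwrite(f"pics/{name}.png",cv2.resize(f["pixels"][y0:y1,x0:x1],None,fx=s,fy=s,interpolation=cv2.INTER_CUBIC))
E
python3 - <<'E'
from h import *
S=grab_frame("scene");D=grab_frame("side")
crop(S,"sc1",355,200,455,275,8);crop(D,"sd1",235,95,325,160,8)
crop(S,"sc_pad",170,150,340,275,4);crop(D,"sd_pad",255,225,475,395,3)
E
```

```text
(no output)
```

View pics/sc1.png

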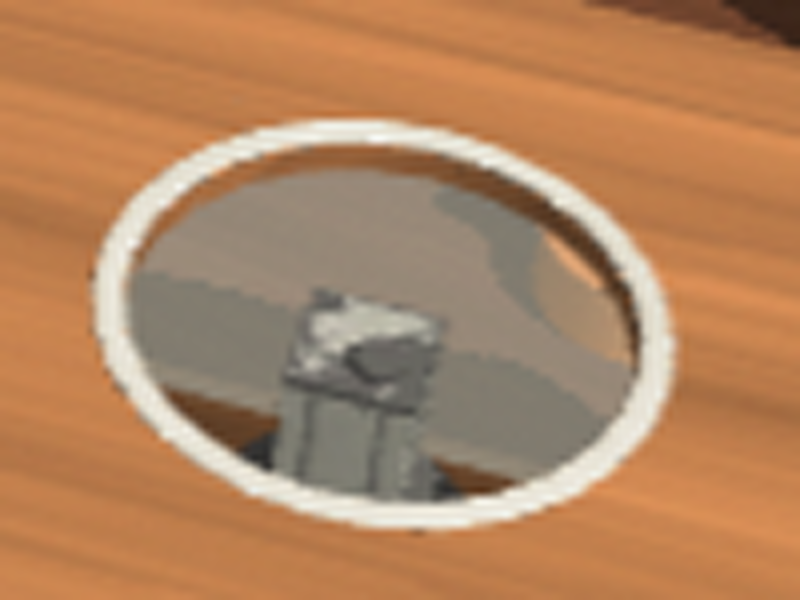

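View pics/sd1.png

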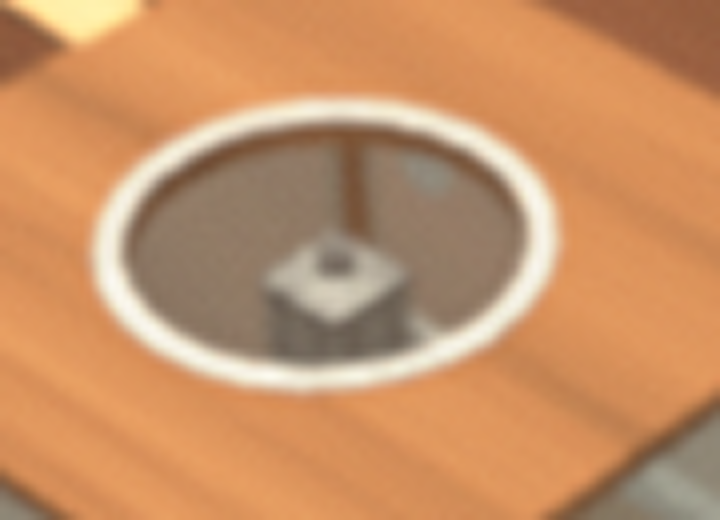

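View pics/sc_pad.png

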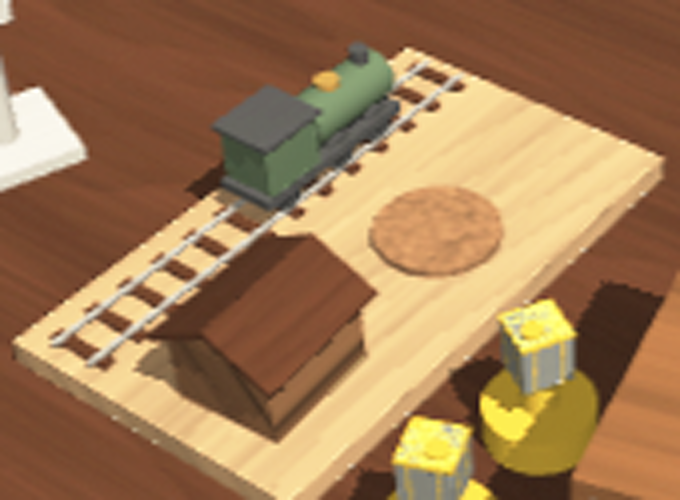

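View pics/sd_pad.png

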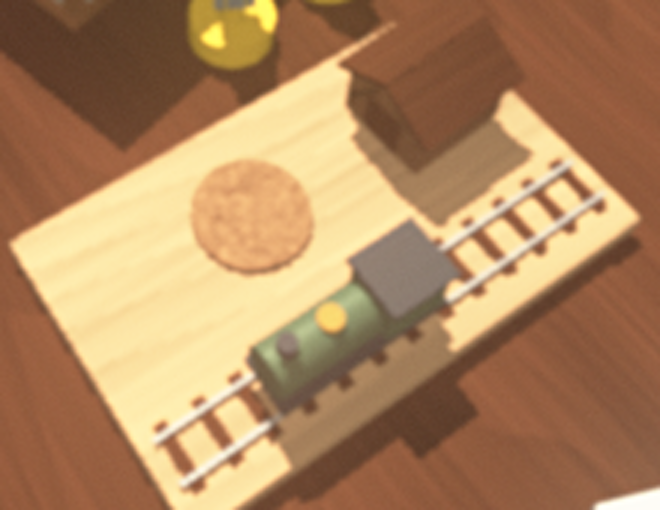

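Both views show the grey tank through the port. The square top's corners are roughly at scene (395,236), (410,240), (407,251) and (391,247). In the side view they are at (276,124), (286,129), (276,135) and (268,130).

```bash
python3 - <<'E'
from h import *
S=grab_frame("scene");D=grab_frame("side")
def coll(f,box):
    x0,y0,x1,y1=box; im=f["pixels"][y0:y1,x0:x1].astype(int)
    hsv=cv2.cvtColor(im.astype(np.uint8),cv2.COLOR_BGR2HSV)
    m=((hsv[...,1]<70)&(hsv[...,2]>185)).astype(np.uint8)
    cs,_=cv2.findContours(m,cv2.RETR_EXTERNAL,cv2.CHAIN_APPROX_NONE)
    c=max(cs,key=lambda c:cv2.boundingRect(c)[2]); c=c[:,0,:]+[x0,y0]
    P=np.array([onz(f,p,.2015)[:2] for p in c]); 
    A=np.c_[2*P,np.ones(len(P))];s=np.linalg.lstsq(A,(P**2).sum(1),rcond=None)[0]
    return s[:2],np.sqrt(s[2]+s[0]**2+s[1]**2)
print("port",coll(S,(355,200,455,275)),coll(D,(235,95,325,160)))
def pad(f,box):
    x0,y0,x1,y1=box; im=f["pixels"][y0:y1,x0:x1]
    hsv=cv2.cvtColor(im,cv2.COLOR_BGR2HSV); print(hsv[(y1-y0)//2,(x1-x0)//2],hsv[2,2])
    lab=cv2.cvtColor(im,cv2.COLOR_BGR2LAB).astype(int)
    ref=lab[(y1-y0)//2-4:(y1-y0)//2+4,(x1-x0)//2-4:(x1-x0)//2+4].reshape(-1,3).mean(0)
    m=(np.linalg.norm((lab-ref)[...,1:],axis=2)<9)&(abs(lab[...,0]-ref[0])<45)
    m=cv2.morphologyEx(m.astype(np.uint8),cv2.MORPH_CLOSE,np.ones((3,3),np.uint8))
    m=cv2.morphologyEx(m,cv2.MORPH_OPEN,np.ones((5,5),np.uint8))
    cs,_=cv2.findContours(m,cv2.RETR_EXTERNAL,cv2.CHAIN_APPROX_NONE)
    c=max(cs,key=cv2.contourArea)[:,0,:]+[x0,y0]
    P=np.array([onz(f,p,.026)[:2] for p in c])
    A=np.c_[2*P,np.ones(len(P))];s=np.linalg.lstsq(A,(P**2).sum(1),rcond=None)[0]
    return s[:2],np.sqrt(s[2]+s[0]**2+s[1]**2)
print("pad",pad(S,(255,188,305,228)),pad(D,(312,270,366,324)))
a=np.array([(320,292),(440,318),(415,408),(285,380)])/8.+[355,200]
b=np.array([(330,235),(408,275),(330,322),(265,278)])/8.+[235,95]
for f,q in((S,a),(D,b)):
    P=np.array([onz(f,p,.187) for p in q])[:,:2];print("tank",P.round(4).tolist(),P.mean(0));
    e=np.roll(P,-1,0)-P;print(np.hypot(*e.T),np.degrees(np.arctan2(e[:,1],e[:,0])))
# board corners on z=.02
sb=np.array([(405,48),(665,160),(275,500)])/4+[170,150]
db=np.array([(10,243),(640,215),(395,22)])/3+[255,225]
print([onz(S,p,.02)[:2].round(3) for p in sb],[onz(D,p,.02)[:2].round(3) for p in db])
E
```

```text
port (array([0.55540496, 0.17560859]), np.float64(0.07125019164633756)) (array([0.55076848, 0.17213554]), np.float64(0.07149203539841248))
[ 14 133 222] [ 20  28 179]
[ 15 128 234] [ 12 137 181]
pad (array([ 0.46733439, -0.22459816]), np.float64(0.04657905567657097)) (array([ 0.46035297, -0.23225539]), np.float64(0.04601898461457728))
tank [[0.5442, 0.155], [0.5353, 0.1849], [0.5676, 0.1939], [0.5773, 0.1624]] [0.55609042 0.17404273]
[0.03118797 0.03353107 0.03294748 0.03392973] [ 106.61704289   15.682506    -72.81821826 -167.27798333]
tank [[0.5616, 0.1877], [0.5717, 0.156], [0.5391, 0.1497], [0.5332, 0.1803]] [0.55140561 0.16843365]
[0.03327404 0.0331546  0.03115358 0.02935633] [ -72.40244432 -169.06116909  100.93649944   14.64191358]
[array([ 0.308, -0.382]), array([ 0.31, -0.14]), array([ 0.707, -0.155])] [array([ 0.303, -0.15 ]), array([ 0.701, -0.391]), array([ 0.67 , -0.153])]
```

>>> carry_out --plan '[0, 0, -0.5, 175, -210, 90, 1, 0, 0, -0.98, 348, -420, 90, 1, 0, 0, -0.98, 348, -420, 90, 1, 0, 0, -0.98, 348, -420, 90, 1, 0, 0, -0.98, 348, -420, 90, 1]'

```text
t: 0.85
tcp_pos: [0.3623, 0.3999, 0.2769]
ee_rot: [-0.0, 0.971, 0.238, -0.0]
wrist_force: [1.0, 0.5, -0.3]
gripper_width: 0.0853
```

>>> carry_out --plan '[0, 0, -0.227, 191, -228, 43, 0.7, 0, 0, -0.227, 191, -228, 43, 0.7, 0, 0, -0.227, 191, -228, 43, 0.7, 0, 0, -0.227, 191, -228, 43, 0.7, 0, 0, -0.227, 191, -228, 43, 0.7]'

```text
t: 1.35
tcp_pos: [0.5209, 0.2101, 0.3129]
ee_rot: [-0.0, 0.992, 0.127, 0.0]
wrist_force: [0.5, 1.2, 0.5]
gripper_width: 0.0598
```

>>> carry_out --plan '[0, 0, 0, 0, 0, 0, 0.7, 0, 0, 0, 0, 0, 0, 0.7]'

```text
t: 1.55
tcp_pos: [0.5215, 0.209, 0.313]
ee_rot: [-0.0, 0.992, 0.126, 0.0]
wrist_force: [-0.8, 0.2, -0.3]
gripper_width: 0.0593
```

```bash
python3 - <<'E'
from h import *
W=grab_frame("wrist");o=manip.observe();print(o["tcp_pos"],o["ee_rot"],o["q"],o["gripper_width"],o["wrist_force"])
print(ray(W,(320,200)),proj(W,[.553,.172,.187]))
cv2.imwrite("pics/w1.png",W["pixels"])
E
```

```text
[0.52069195 0.21027568 0.31272539] [-4.77475579e-04  9.91947434e-01  1.26649355e-01  4.10117432e-05] [-0.77287285  0.24688438  0.40474689  1.68472383 -0.10322416  1.23058504
 -0.09064924] 0.05985444474149604 [ 0.25704261  0.66785197 -0.69787531]
(array([0.50458116, 0.27572332, 0.45692872]), array([ 0.0607921 , -0.27633297, -0.95925221])) [345.44840713 233.63174125]
```

View pics/w1.png

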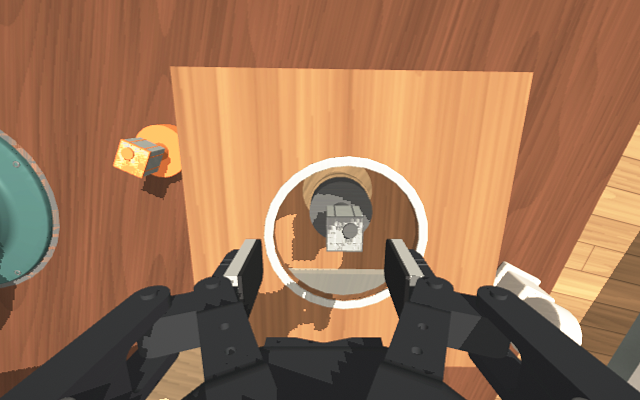

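The wrist view shows the collar clearly, centred near (347,232), with the tank top near (345,234) almost in line with the jaws.

```bash
python3 - <<'E'
from h import *
W=grab_frame("wrist")
crop(W,"w1c",260,150,435,315,4.5)
im=W["pixels"];hsv=cv2.cvtColor(im,cv2.COLOR_BGR2HSV)
m=((hsv[...,1]<50)&(hsv[...,2]>200)).astype(np.uint8)
n,l,st,c=cv2.connectedComponentsWithStats(m)
k=l[158,347];print(k,st[k])
mm=(l==k).astype(np.uint8)
cs,_=cv2.findContours(mm,cv2.RETR_EXTERNAL,cv2.CHAIN_APPROX_NONE)
P=np.array([onz(W,p[0],.2015)[:2] for p in max(cs,key=len)])
c=P.mean(0)
for i in range(10):
    d=np.hypot(*(P-c).T);Q=P[abs(d-.073)<.004] if i else P
    A=np.c_[2*Q,np.ones(len(Q))];s=np.linalg.lstsq(A,(Q**2).sum(1),rcond=None)[0];c=s[:2]
print(c,np.sqrt(s[2]+c@c),len(Q),len(P))
E
```

```text
5 [ 265  158  163  127 2784]
[0.55142524 0.17412127] 0.07226729209516054 302 573
```

View pics/w1c.png

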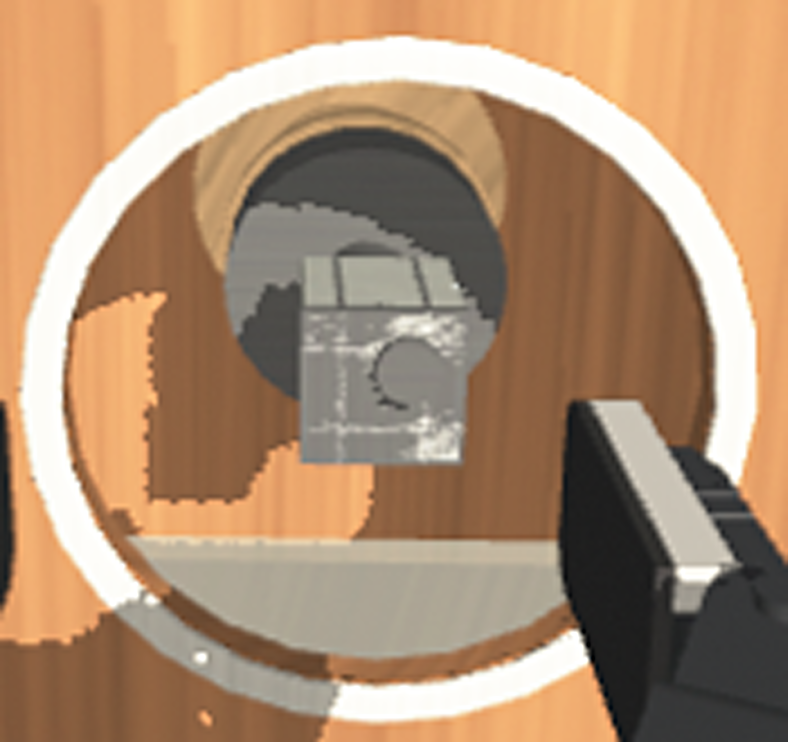

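The crop shows the tank top's corners near pixels (327,218), (364,218), (363,253) and (327,253).

```bash
python3 - <<'E'
from h import *
W=grab_frame("wrist");o=manip.observe()
q=np.array([(302,308),(466,306),(464,464),(302,464)])/4.5+[260,150]
P=np.array([onz(W,p,.187) for p in q])[:,:2];print(P.round(4).tolist(),P.mean(0))
e=np.roll(P,-1,0)-P;print(np.hypot(*e.T),np.degrees(np.arctan2(e[:,1],e[:,0])))
print(o["tcp_pos"],2*np.degrees(np.arctan2(o["ee_rot"][2],o["ee_rot"][1])), o["q"])
E
```

```text
[[0.5313, 0.1845], [0.5638, 0.1935], [0.5736, 0.1593], [0.5403, 0.1505]] [0.55223082 0.17195423]
[0.03372149 0.03560804 0.03443766 0.03516485] [  15.42420753  -73.97481347 -165.31264415  104.87049732]
[0.52012437 0.21126687 0.3126635 ] 14.66723608321796 [-0.77432762  0.24667912  0.40411383  1.68503673 -0.10319528  1.2305757
 -0.09068659]
```

>>> carry_out --plan '[0, 0, 0.01, 32, -38, 0, 0.7, 0, 0, 0.01, 32, -38, -20, 0.7, 0, 0, 0.01, 32, -38, -60, 0.7, 0, 0, 0.01, 32, -38, -75, 0.7, 0, 0, 0.01, 32, -38, -75, 0.7]'

```text
t: 2.2
tcp_pos: [0.5506, 0.1741, 0.2355]
ee_rot: [-0.0, 0.991, 0.133, -0.002]
wrist_force: [0.0, -0.4, 0.9]
gripper_width: 0.0599
```

```bash
python3 - <<'E'
from h import *
W=grab_frame("wrist");a=[manip.observe() for _ in range(4)];o=a[0]
print([x["tcp_pos"].round(4) for x in a],o["q"],o["gripper_width"],2*np.degrees(np.arctan2(o["ee_rot"][2],o["ee_rot"][1])))
cv2.imwrite("pics/w2.png",W["pixels"])
E
```

```text
[array([0.5515, 0.1742, 0.2373]), array([0.5515, 0.1742, 0.2373]), array([0.5515, 0.1742, 0.2373]), array([0.5515, 0.1742, 0.2373])] [-0.68822676  0.34797889  0.41514821  1.73757971 -0.15691544  1.09005053
  0.04537852] 0.060117484234886304 15.32994039191656
```

View pics/w2.png

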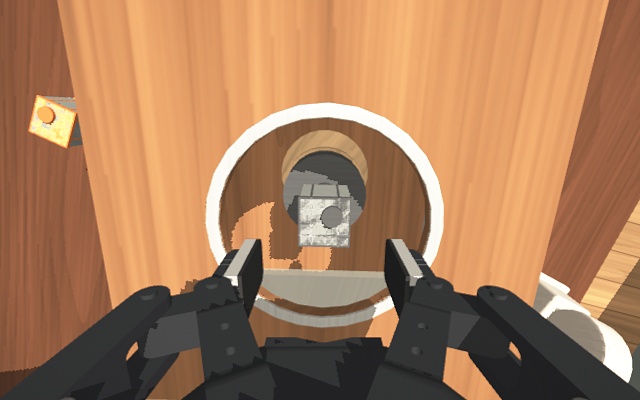

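The tank top is at about x 299–350 and y 196–247, centred between the jaws at column 324.

```bash
python3 - <<'E'
from h import *
W=grab_frame("wrist")
q=np.array([(299,197),(350,196),(350,246),(299,247)])
P=np.array([onz(W,p,.187) for p in q])[:,:2];print(P.mean(0), np.hypot(*(np.roll(P,-1,0)-P).T))
o=manip.observe();print(o["tcp_pos"])
E
```

```text
[0.5535222  0.17079157] [0.03333453 0.03554826 0.03493456 0.03562714]
[0.55204094 0.17411487 0.23833041]
```

>>> carry_out --plan '[0, 0, 0, 1.5, -2.5, -20, 0.7, 0, 0, 0, 1.5, -2.5, -50, 0.7, 0, 0, 0, 1.5, -2.5, -75, 0.7, 0, 0, 0, 1.5, -2.5, -89, 0.7, 0, 0, 0, 1.5, -2.5, -89, 0.7]'

```text
t: 2.8
tcp_pos: [0.5533, 0.1719, 0.1489]
ee_rot: [-0.0, 0.991, 0.134, -0.0]
wrist_force: [0.2, -0.5, 0.2]
gripper_width: 0.0602
```

```bash
python3 - <<'E'
from h import *
W=grab_frame("wrist");o=manip.observe()
print(o["tcp_pos"],o["wrist_force"],o["gripper_width"])
cv2.imwrite("pics/w3.png",W["pixels"])
E
```

```text
[0.55383187 0.17192256 0.15002945] [ 1.24723962 -0.41053079 -0.04162808] 0.05946092024423794
```

View pics/w3.png

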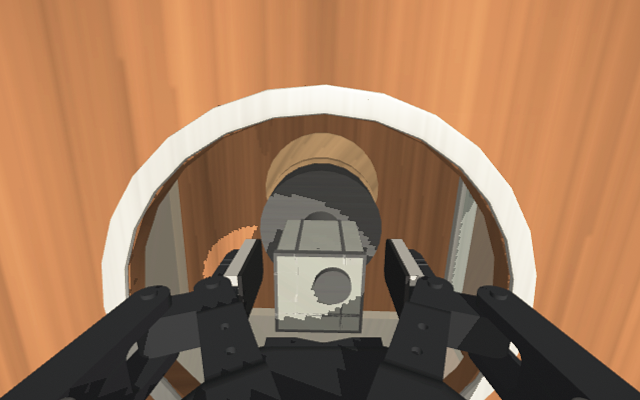

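The jaws straddle the tank, which spans columns 276–364. Next I close them.

>>> carry_out --plan '[0, 0, 0, 0, 0, -1, 0.2, 0, 0, 0, 0, 0, -1, 0.2, 0, 0, 0, 0, 0, -1, 0.2, 0, 0, 0, 0, 0, -1, 0.2]' --squeeze 60

```text
t: 3.25
tcp_pos: [0.5546, 0.1722, 0.1505]
ee_rot: [-0.001, 0.991, 0.133, 0.001]
wrist_force: [-1.2, -0.7, 6.2]
gripper_width: 0.0335
```

```bash
python3 - <<'E'
from h import *
W=grab_frame("wrist");o=manip.observe()
print(o["tcp_pos"],o["wrist_force"],o["ft_torque"],o["gripper_width"],o["q"])
cv2.imwrite("pics/w4.png",W["pixels"])
E
```

```text
[0.55457035 0.17220597 0.15044013] [-0.98212787  0.03089648  6.61639205] [-0.20780107  0.28024647 -0.04795919] 0.03322103914943629 [-0.65653477  0.44973762  0.38849309  1.81399048 -0.21119296  0.91547204
  0.09376127]
```

View pics/w4.png

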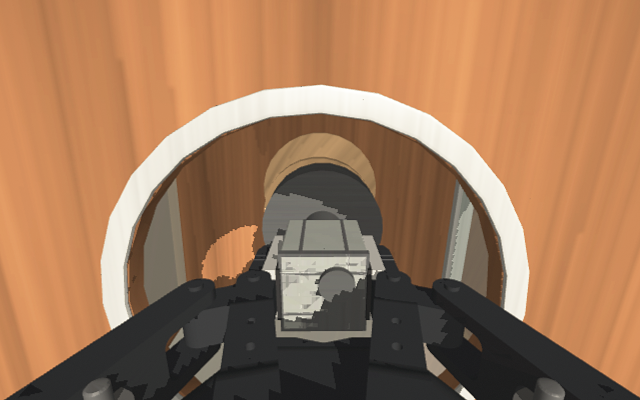

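>>> carry_out --plan '[0, 0, 0, 0, 0, 1, 0.2, 0, 0, 0, 0, 0, 1.5, 0.2, 0, 0, 0, 0, 0, 1.5, 0.2]'

```text
t: 3.6
tcp_pos: [0.5546, 0.1723, 0.1521]
ee_rot: [-0.001, 0.991, 0.133, 0.001]
wrist_force: [-1.0, -0.3, -3.0]
gripper_width: 0.0338
```

```bash
python3 - <<'E'
from h import *
o=manip.observe()
print(o["tcp_pos"],o["wrist_force"],o["ft_torque"],o["gripper_width"])
E
```

```text
[0.55455672 0.17226033 0.15214243] [-0.98141732 -0.34393611 -2.98471329] [ 0.03206547  0.04409186 -0.0530921 ] 0.033762296768070514
```

>>> carry_out --plan '[0, 0, -0.14, 0, 0, 0, 0.2, 0, 0, -0.28, 0, 0, 0, 0.2, 0, 0, -0.436, 0, 0, 0, 0.2, 0, 0, -0.436, 0, 0, 0, 0.2, 0, 0, -0.436, 0, 0, 0, 0.2]'

```text
t: 4.1
tcp_pos: [0.5544, 0.1724, 0.152]
ee_rot: [-0.001, 0.997, -0.082, 0.001]
wrist_force: [0.4, 0.2, -2.4]
gripper_width: 0.0335
```

>>> carry_out --plan '[0, 0, 0, 0, 0, 1.5, 0.2, 0, 0, 0, 0, 0, 3, 0.2, 0, 0, 0, 0, 0, 3, 0.2]'

```text
t: 4.4
tcp_pos: [0.5546, 0.1723, 0.1553]
ee_rot: [-0.001, 0.997, -0.081, 0.002]
wrist_force: [-0.1, 0.1, -2.6]
gripper_width: 0.0335
```

```bash
cat > s.py <<'E'
from h import *
o=manip.observe()
print(o["t"],o["tcp_pos"].round(4),o["wrist_force"].round(2),o["ft_torque"].round(3),o["gripper_width"].round(4),"yaw",2*np.degrees(np.arctan2(o["ee_rot"][2],o["ee_rot"][1])).round(2),"q7",o["q"][6].round(3),o["ee_rot"].round(4))
E
python3 s.py
```

```text
Traceback (most recent call last):
  File "s.py", line 3, in <module>
    print(o["t"],o["tcp_pos"].round(4),o["wrist_force"].round(2),o["ft_torque"].round(3),o["gripper_width"].round(4),"yaw",2*np.degrees(np.arctan2(o["ee_rot"][2],o["ee_rot"][1])).round(2),"q7",o["q"][6].round(3),o["ee_rot"].round(4))
                                                                                         ^^^^^^^^^^^^^^^^^^^^^^^^
AttributeError: 'float' object has no attribute 'round'
```

>>> carry_out --plan '[0, 0, 0, 0, 0, 1.5, 0.2, 0, 0, 0, 0, 0, 2.5, 0.2, 0, 0, 0, 0, 0, 2.5, 0.2]'

```text
t: 4.7
tcp_pos: [0.5547, 0.1723, 0.158]
ee_rot: [-0.001, 0.997, -0.081, 0.002]
wrist_force: [-0.2, -0.0, -2.6]
gripper_width: 0.0337
```

```bash
sed -i 's/o\["gripper_width"\].round(4)/round(o["gripper_width"],4)/' s.py; python3 s.py
```

```text
4.7 [0.5547 0.1723 0.158 ] [-0.22 -0.02 -2.63] [-0.05  -0.012  0.004] 0.0337 yaw -9.3 q7 -0.295 [-8.000e-04  9.967e-01 -8.110e-02  1.700e-03]
```

The tower has risen about 7.5 mm and the wrist carries only its weight (2.6 N), so it is free at about 25°. I'll lift it straight up.

>>> carry_out --plan '[0, 0, 0, 0, 0, 5, 0.2, 0, 0, 0, 0, 0, 10, 0.2, 0, 0, 0, 0, 0, 16, 0.2, 0, 0, 0, 0, 0, 22, 0.2, 0, 0, 0, 0, 0, 22, 0.2]'

```text
t: 5.2
tcp_pos: [0.5551, 0.1724, 0.1811]
ee_rot: [-0.001, 0.997, -0.081, 0.002]
wrist_force: [0.0, 0.1, -3.1]
gripper_width: 0.0329
```

```bash
python3 s.py; python3 - <<'E'
from h import *
cv2.imwrite("pics/w5.png",grab_frame("wrist")["pixels"])
crop(grab_frame("scene"),"sc5",330,160,490,280,5)
E
```

```text
5.2 [0.5551 0.1724 0.1811] [ 0.01  0.14 -3.11] [-0.    -0.027 -0.047] 0.0329 yaw -9.3 q7 -0.308 [-0.0012  0.9967 -0.0812  0.0023]
```

View pics/w5.png

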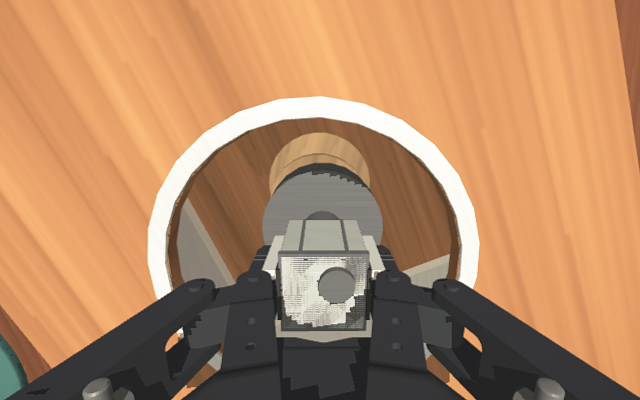

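View pics/sc5.png

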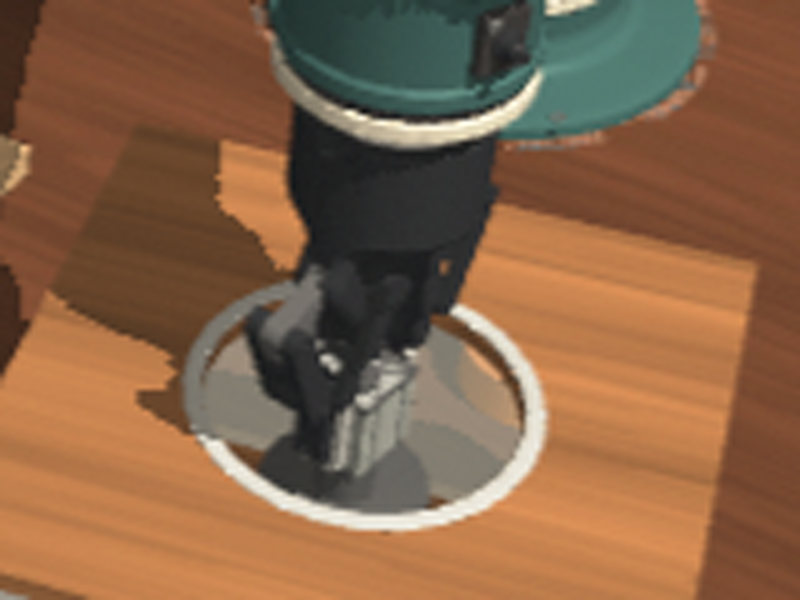

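The tower came up with the gripper and the pedestal stays behind. It is well inside the collar, so I lift it clear.

>>> carry_out --plan '[0, 0, 0, -1, 1, 25, 0.2, 0, 0, 0, -2, 1, 55, 0.2, 0, 0, 0, -2, 1, 85, 0.2, 0, 0, 0, -2, 1, 110, 0.2, 0, 0, 0, -2, 1, 115, 0.2]'

```text
t: 5.8
tcp_pos: [0.5535, 0.1735, 0.2976]
ee_rot: [-0.002, 0.997, -0.081, 0.003]
wrist_force: [0.7, 0.4, -2.7]
gripper_width: 0.033
```

```bash
python3 s.py; python3 - <<'E'
from h import *
D=grab_frame("side");crop(D,"sd6",200,30,360,150,5)
E
```

```text
5.8 [0.5535 0.1735 0.2976] [ 0.74  0.39 -2.7 ] [ 0.014 -0.053  0.017] 0.033 yaw -9.3 q7 -0.371 [-0.0019  0.9967 -0.0811  0.0033]
```

View pics/sd6.png

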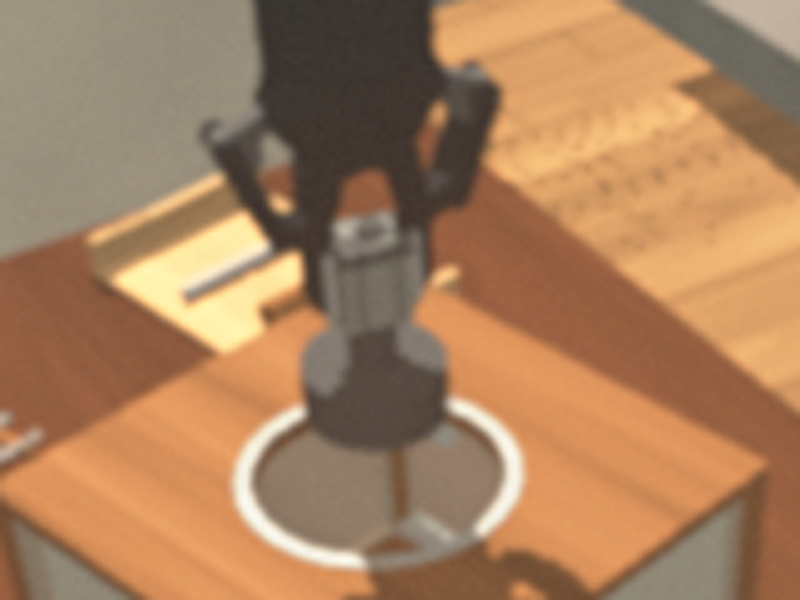

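The tower is out of the port and clear of the roof. I'll move towards the pad, stopping short for a wrist view, and correct a small tilt.

```bash
cat >> s.py <<'E'
from scipy.spatial.transform import Rotation as Rn
w,x,y,z=o["ee_rot"];R=Rn.from_quat([x,y,z,w]);zt=R.apply([0,0,1]);print("fix rotvec",np.cross(zt,[0,0,-1]).round(4))
E
python3 s.py
```

```text
5.85 [0.5532 0.1735 0.2965] [ 0.59 -0.24 -1.91] [0.037 0.011 0.034] 0.0337 yaw -9.3 q7 -0.371 [-0.0016  0.9967 -0.0811  0.0028]
fix rotvec [-0.0028  0.0058  0.    ]
```

>>> carry_out --plan '[-0.003, 0.006, 0, -10, -30, 0, 0.2, -0.003, 0.006, 0, -20, -70, 0, 0.2, -0.003, 0.006, 0, -32, -110, 0, 0.2, -0.003, 0.006, 0, -44, -150, 0, 0.2, -0.003, 0.006, 0, -56, -190, 0, 0.2]'

```text
t: 6.35
tcp_pos: [0.4959, -0.0178, 0.295]
ee_rot: [0.0, 0.997, -0.081, -0.001]
wrist_force: [1.1, -0.9, -2.6]
gripper_width: 0.0333
```

>>> carry_out --plan '[0, 0, 0, -10, -35, 0, 0.2, 0, 0, 0, -20, -70, -10, 0.2, 0, 0, 0, -30, -100, -20, 0.2, 0, 0, 0, -36, -117, -25, 0.2, 0, 0, 0, -36, -117, -25, 0.2]'

```text
t: 6.85
tcp_pos: [0.4581, -0.1369, 0.2682]
ee_rot: [0.001, 0.997, -0.083, -0.002]
wrist_force: [0.3, -0.1, -3.2]
gripper_width: 0.0334
```

```bash
python3 s.py; python3 - <<'E'
from h import *
W=grab_frame("wrist");cv2.imwrite("pics/w7.png",W["pixels"]);print(proj(W,[.464,-.228,.026]))
E
```

```text
6.85 [ 0.4581 -0.1369  0.2682] [ 0.33 -0.08 -3.21] [ 0.013 -0.086  0.026] 0.0334 yaw -9.5 q7 0.168 [ 6.000e-04  9.966e-01 -8.280e-02 -2.200e-03]
fix rotvec [ 0.0008 -0.0045  0.    ]
[339.23176937 230.99951302]
```

View pics/w7.png

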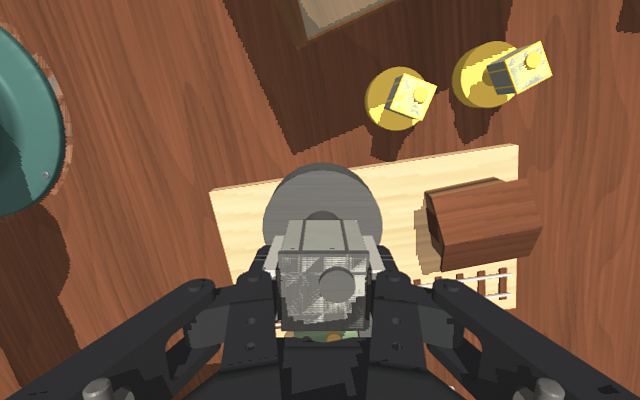

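The wrist camera looks towards +y, so the tower hides the pad, which should be at about (339,231). I'll pass high over the pad and look back at it.

>>> carry_out --plan '[0.001, -0.004, 0, 0, -40, 0, 0.2, 0.001, -0.004, 0, 3, -90, 0, 0.2, 0.001, -0.004, 0, 6, -140, 0, 0.2, 0.001, -0.004, 0, 6, -175, 0, 0.2, 0.001, -0.004, 0, 6, -175, 0, 0.2]'

```text
t: 7.4
tcp_pos: [0.4639, -0.3143, 0.2676]
ee_rot: [0.001, 0.996, -0.084, -0.001]
wrist_force: [-1.0, -0.0, -2.7]
gripper_width: 0.0331
```

```bash
python3 s.py; python3 - <<'E'
from h import *
W=grab_frame("wrist");cv2.imwrite("pics/w8.png",W["pixels"]);print(proj(W,[.464,-.228,.026]))
E
```

```text
7.4 [ 0.4639 -0.3143  0.2676] [-1.01 -0.02 -2.68] [0.097 0.048 0.019] 0.0331 yaw -9.66 q7 0.619 [ 9.000e-04  9.964e-01 -8.420e-02 -9.000e-04]
fix rotvec [ 0.0017 -0.002   0.    ]
[311.18355432  94.50505623]
```

View pics/w8.png

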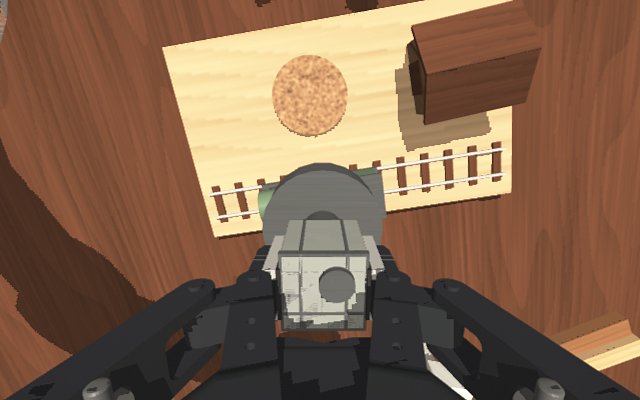

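The pad is fully visible at about (310,95). I'll measure it.

```bash
python3 - <<'E'
from h import *
W=grab_frame("wrist");x0,y0,x1,y1=255,40,365,150
im=W["pixels"][y0:y1,x0:x1];hsv=cv2.cvtColor(cv2.GaussianBlur(im,(5,5),0),cv2.COLOR_BGR2HSV)
print(hsv[55,55],hsv[55,5])
m=((hsv[...,1]>105)&(hsv[...,0]<22)).astype(np.uint8)
m=cv2.morphologyEx(m,cv2.MORPH_CLOSE,np.ones((5,5),np.uint8));m=cv2.morphologyEx(m,cv2.MORPH_OPEN,np.ones((9,9),np.uint8))
cs,_=cv2.findContours(m,cv2.RETR_EXTERNAL,cv2.CHAIN_APPROX_NONE);c=max(cs,key=cv2.contourArea)[:,0]+[x0,y0]
print(c.min(0),c.max(0))
P=np.array([onz(W,p,.026)[:2] for p in c]);A=np.c_[2*P,np.ones(len(P))];s=np.linalg.lstsq(A,(P**2).sum(1),rcond=None)[0]
print(s[:2],np.sqrt(s[2]+s[:2]@s[:2]),manip.observe()["tcp_pos"])
E
```

```text
[ 14 122 222] [ 23  73 253]
[273  58] [346 137]
[ 0.46146805 -0.22969642] 0.0446082190613587 [ 0.46489866 -0.31017709  0.26752786]
```

>>> carry_out --plan '[0.002, -0.002, 0, -1, 30, 0, 0.2, 0.002, -0.002, 0, -2, 65, 0, 0.2, 0.002, -0.002, 0, -2.5, 82, 0, 0.2, 0.002, -0.002, 0, -2.5, 82, -40, 0.2, 0.002, -0.002, 0, -2.5, 82, -80, 0.2]'

```text
t: 8.0
tcp_pos: [0.4637, -0.2252, 0.1869]
ee_rot: [-0.002, 0.997, -0.08, 0.001]
wrist_force: [0.2, -0.1, -3.0]
gripper_width: 0.0334
```

>>> carry_out --plan '[0, 0, 0, 0, 0, -5, 0.2, 0, 0, 0, 0, 0, -5, 0.2]'

```text
t: 8.2
tcp_pos: [0.4638, -0.2239, 0.1818]
ee_rot: [-0.002, 0.997, -0.079, 0.001]
wrist_force: [0.3, -0.4, -2.0]
gripper_width: 0.0332
```

```bash
python3 s.py;sleep 0; python3 s.py|head -1; python3 - <<'E'
from h import *
for n in ("side","scene"):
    f=grab_frame(n);cv2.imwrite(f"pics/{n}9.png",f["pixels"])
    p=proj(f,[.4615,-.2295,.1]).astype(int);crop(f,n+"9c",p[0]-60,max(p[1]-45,0),p[0]+60,p[1]+45,6)
E
python3 s.py|head -1
```

```text
8.2 [ 0.4638 -0.2239  0.1818] [ 0.34 -0.41 -1.96] [-0.026 -0.019 -0.035] 0.0332 yaw -9.06 q7 0.516 [-2.200e-03  9.969e-01 -7.900e-02  5.000e-04]
fix rotvec [-0.0043  0.0014  0.    ]
8.2 [ 0.4638 -0.2239  0.1818] [ 0.34 -0.41 -1.96] [-0.026 -0.019 -0.035] 0.0332 yaw -9.06 q7 0.516 [-2.200e-03  9.969e-01 -7.900e-02  5.000e-04]
8.3 [ 0.4646 -0.2251  0.1835] [-0.9  -0.48 -2.71] [-0.047  0.079 -0.024] 0.0331 yaw -9.12 q7 0.516 [-0.0019  0.9968 -0.0795  0.0022]
```

View pics/side9c.png

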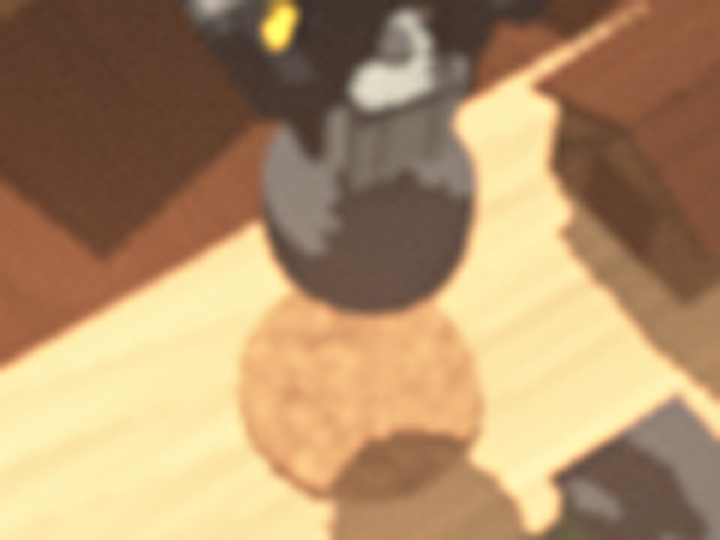

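View pics/scene9c.png

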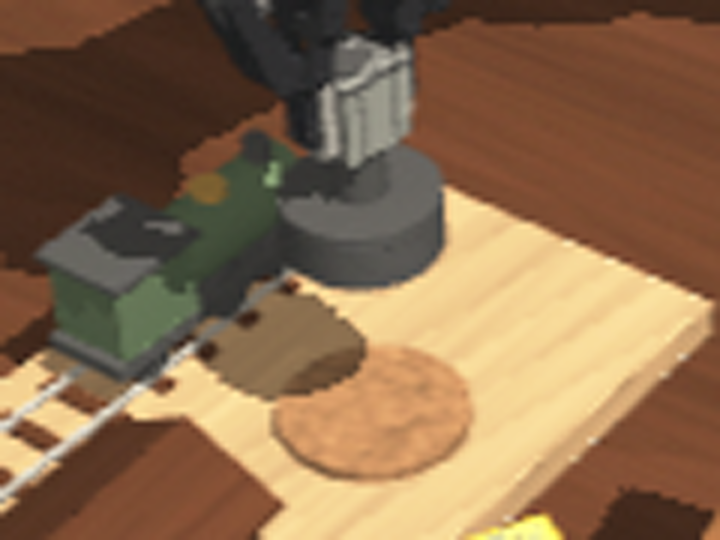

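The tower hangs above the pad, upright and clear of the engine and shed. I'll correct the offset and go down to about 13 mm above the pad.

>>> carry_out --plan '[-0.004, 0.003, 0, -2.5, -5, -10, 0.2, -0.004, 0.003, 0, -2.5, -5, -35, 0.2, -0.004, 0.003, 0, -2.5, -5, -60, 0.2, -0.004, 0.003, 0, -2.5, -5, -80, 0.2, -0.004, 0.003, 0, -2.5, -5, -86, 0.2]'

```text
t: 8.8
tcp_pos: [0.4615, -0.2302, 0.0964]
ee_rot: [0.0, 0.997, -0.08, 0.0]
wrist_force: [-0.2, -0.3, -3.4]
gripper_width: 0.0335
```

>>> carry_out --plan '[0, 0, 0, 0, 0, 0, 0.2]'

```text
t: 8.9
tcp_pos: [0.4615, -0.2306, 0.0965]
ee_rot: [0.0, 0.997, -0.08, 0.0]
wrist_force: [0.3, -0.5, -2.7]
gripper_width: 0.0334
```

```bash
python3 s.py; python3 - <<'E'
from h import *
for n in ("side","scene"):
    f=grab_frame(n)
    p=proj(f,[.4615,-.2295,.06]).astype(int);crop(f,n+"10c",p[0]-60,max(p[1]-45,0),p[0]+60,p[1]+45,6)
E
python3 s.py
```

```text
8.9 [ 0.4615 -0.2306  0.0965] [ 0.32 -0.5  -2.71] [ 0.012 -0.017 -0.03 ] 0.0334 yaw -9.16 q7 0.628 [ 3.000e-04  9.968e-01 -7.980e-02  1.000e-04]
fix rotvec [0.0007 0.0001 0.    ]
9.0 [ 0.4619 -0.2307  0.0973] [-0.36 -0.08 -2.92] [ 0.01  -0.012 -0.008] 0.0333 yaw -9.14 q7 0.628 [ 4.000e-04  9.968e-01 -7.970e-02  7.000e-04]
fix rotvec [0.001  0.0014 0.    ]
```

View pics/side10c.png

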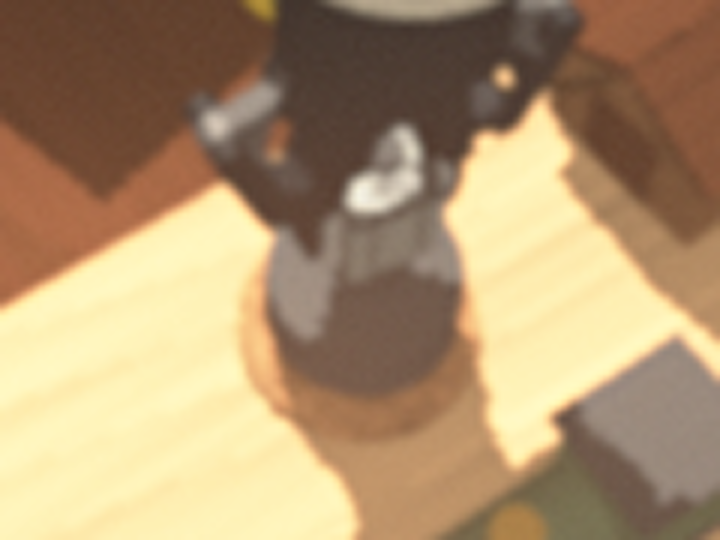

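View pics/scene10c.png

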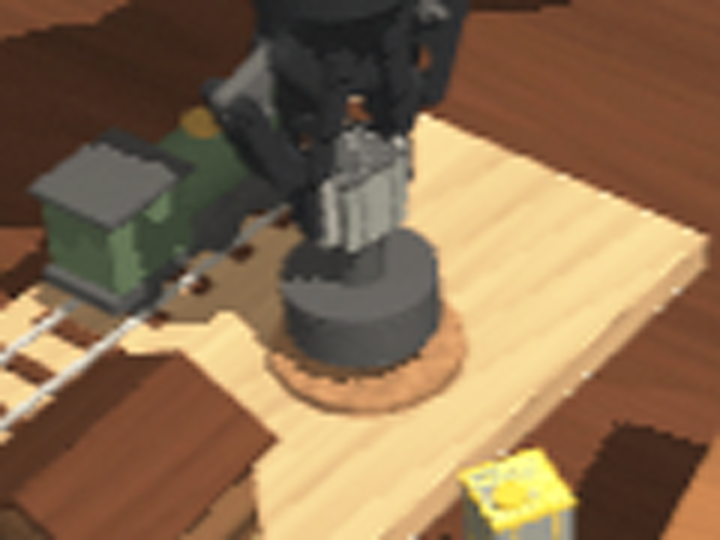

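The base sits centred over the pad, about 13 mm above it. I'll go down slowly, checking the force.

>>> carry_out --plan '[0, 0, 0, 0, 1, -4, 0.2, 0, 0, 0, 0, 1, -8, 0.2, 0, 0, 0, 0, 1, -10, 0.2, 0, 0, 0, 0, 1, -11, 0.2, 0, 0, 0, 0, 1, -11, 0.2]'

```text
t: 9.5
tcp_pos: [0.4619, -0.2297, 0.0862]
ee_rot: [0.0, 0.997, -0.08, 0.001]
wrist_force: [-0.1, -0.4, -2.3]
gripper_width: 0.0334
```

>>> carry_out --plan '[0, 0, 0, 0, 0, -0.6, 0.2, 0, 0, 0, 0, 0, -1.2, 0.2, 0, 0, 0, 0, 0, -1.2, 0.2]'

```text
t: 9.8
tcp_pos: [0.4619, -0.2297, 0.085]
ee_rot: [0.0, 0.997, -0.08, 0.001]
wrist_force: [0.4, -0.1, -2.9]
gripper_width: 0.0332
```

>>> carry_out --plan '[0, 0, 0, 0, 0, -0.6, 0.2, 0, 0, 0, 0, 0, -1.2, 0.2, 0, 0, 0, 0, 0, -1.2, 0.2]'

```text
t: 10.1
tcp_pos: [0.4619, -0.2297, 0.0837]
ee_rot: [0.0, 0.997, -0.08, 0.001]
wrist_force: [0.3, -0.4, -2.3]
gripper_width: 0.0332
```

```bash
python3 s.py
```

```text
10.1 [ 0.4619 -0.2297  0.0837] [ 0.33 -0.42 -2.34] [ 0.067 -0.006 -0.04 ] 0.0332 yaw -9.14 q7 0.643 [ 4.000e-04  9.968e-01 -7.970e-02  6.000e-04]
fix rotvec [0.0009 0.0012 0.    ]
```

>>> carry_out --plan '[0, 0, 0, 0, 0, -0.5, 0.2, 0, 0, 0, 0, 0, -1, 0.2, 0, 0, 0, 0, 0, -1, 0.2]'

```text
t: 10.4
tcp_pos: [0.4619, -0.2297, 0.0835]
ee_rot: [-0.0, 0.997, -0.08, 0.001]
wrist_force: [-7.3, 5.3, 20.4]
gripper_width: 0.0333
```

Contact: 20 N upward. I ease off to about zero load before releasing.

>>> carry_out --plan '[0, 0, 0, 0, 0, 0.3, 0.2, 0, 0, 0, 0, 0, 0.3, 0.2]'

```text
t: 10.6
tcp_pos: [0.462, -0.2296, 0.0839]
ee_rot: [-0.0, 0.997, -0.08, 0.001]
wrist_force: [0.4, 0.6, -3.7]
gripper_width: 0.0329
```

>>> carry_out --plan '[0, 0, 0, 0, 0, -0.3, 0.2, 0, 0, 0, 0, 0, -0.3, 0.2]'

```text
t: 10.8
tcp_pos: [0.462, -0.2296, 0.0837]
ee_rot: [-0.0, 0.997, -0.08, 0.001]
wrist_force: [-0.8, 2.2, 1.9]
gripper_width: 0.0336
```

It now rests lightly on the pad, so I release it.

>>> carry_out --plan '[0, 0, 0, 0, 0, 0, 0.45, 0, 0, 0, 0, 0, 0, 0.55, 0, 0, 0, 0, 0, 0, 0.7, 0, 0, 0, 0, 0, 0, 0.7, 0, 0, 0, 0, 0, 0, 0.7]' --squeeze 20

```text
t: 11.3
tcp_pos: [0.462, -0.2297, 0.0837]
ee_rot: [-0.0, 0.997, -0.08, 0.001]
wrist_force: [-0.1, -0.5, 0.2]
gripper_width: 0.0598
```

```bash
python3 s.py; python3 - <<'E'
from h import *
W=grab_frame("wrist");cv2.imwrite("pics/w11.png",W["pixels"])
E
```

```text
11.3 [ 0.462  -0.2297  0.0837] [-0.12 -0.53  0.16] [ 0.089 -0.044 -0.023] 0.0598 yaw -9.16 q7 0.644 [-1.000e-04  9.968e-01 -7.980e-02  9.000e-04]
fix rotvec [0.     0.0019 0.    ]
```

View pics/w11.png

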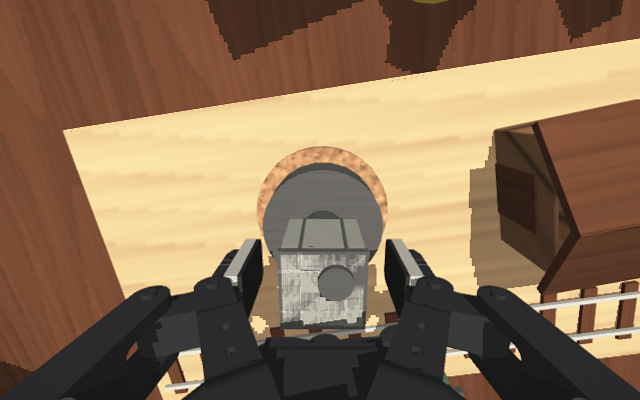

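The jaws are clear on both sides and the tower stands level on the pad. I retreat straight up, then aside.

>>> carry_out --plan '[0, 0, 0, 0, 0, 10, 0.7, 0, 0, 0, 0, 0, 35, 0.7, 0, 0, 0, 0, 0, 75, 0.7, 0, 0, 0, 0, 0, 120, 0.7, 0, 0, 0, 0, 0, 165, 0.7]'

```text
t: 11.85
tcp_pos: [0.4614, -0.23, 0.2509]
ee_rot: [0.0, 0.997, -0.08, 0.001]
wrist_force: [0.7, 1.1, 0.8]
gripper_width: 0.0597
```

>>> carry_out --plan '[0, 0, 0, 0, -30, 20, 0.7, 0, 0, 0, 0, -70, 40, 0.7, 0, 0, 0, 0, -100, 50, 0.7, 0, 0, 0, 0, -100, 50, 0.7]'

```text
t: 12.25
tcp_pos: [0.4603, -0.334, 0.3032]
ee_rot: [0.001, 0.997, -0.083, 0.002]
wrist_force: [0.8, 1.2, -0.3]
gripper_width: 0.0594
```

```bash
python3 s.py; python3 - <<'E'
from h import *
W=grab_frame("wrist");cv2.imwrite("pics/w12.png",W["pixels"])
for n in ("side","scene"):
    f=grab_frame(n)
    p=proj(f,[.4615,-.2295,.06]).astype(int);crop(f,n+"12c",p[0]-100,max(p[1]-60,0),p[0]+60,p[1]+60,5)
print(proj(W,[.4615,-.2295,.026]),proj(W,[.4615,-.2295,.123]),proj(W,[.4615,-.2295,.120]))
E
```

```text
12.25 [ 0.4603 -0.334   0.3032] [ 0.82  1.24 -0.28] [-0.014  0.027  0.005] 0.0594 yaw -9.48 q7 0.649 [ 0.0014  0.9966 -0.0826  0.0018]
fix rotvec [0.0031 0.0033 0.    ]
[309.6434371   80.56012367] [305.79279841  72.05685672] [305.94718887  72.39779323]
```

View pics/w12.png

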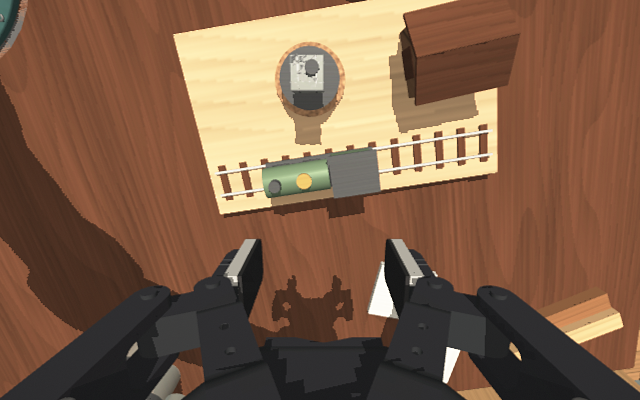

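View pics/side12c.png

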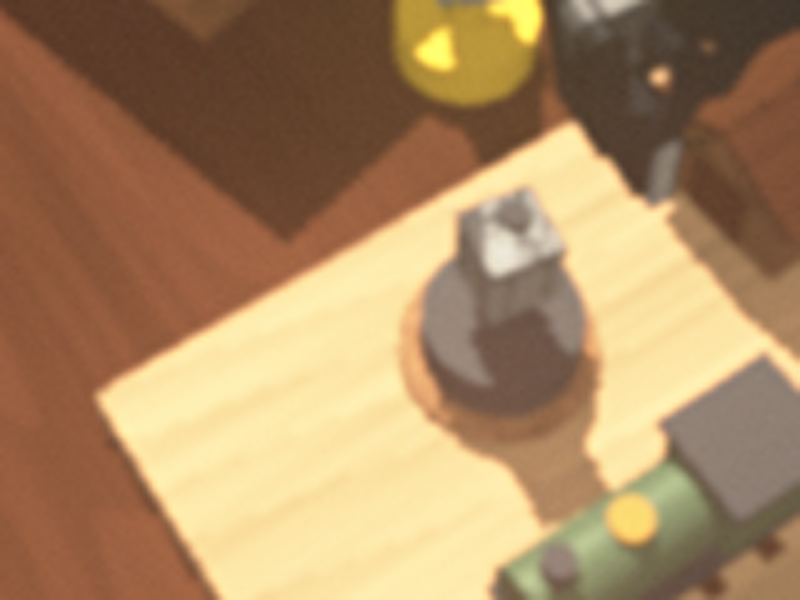

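View pics/scene12c.png

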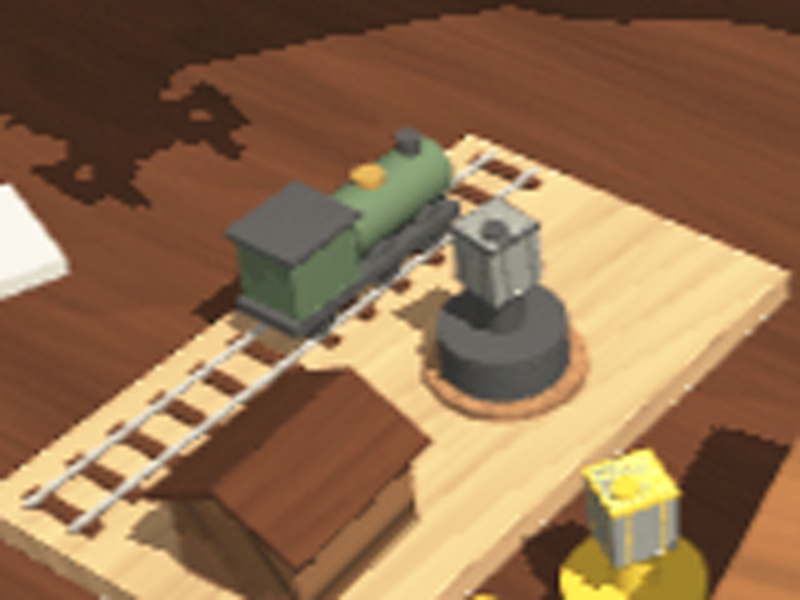

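The tower stands upright and centred on the pad, with even cork showing all round at about (310,79). The engine and shed look undisturbed. I let the arm settle, then hand in.

>>> carry_out --plan '[0, 0, 0, 0, 0, 0, 0.7, 0, 0, 0, 0, 0, 0, 0.7, 0, 0, 0, 0, 0, 0, 0.7]'

```text
t: 12.7
tcp_pos: [0.4614, -0.3288, 0.3009]
ee_rot: [-0.0, 0.997, -0.08, 0.001]
wrist_force: [0.1, 0.7, 0.6]
gripper_width: 0.0593
```

```bash
python3 - <<'E'
from workcell import ticket
print(ticket.finish_job())
E
```

```text
the job is handed in; nothing more can be done
None
```

The tower is standing upright in the middle of the cork pad, and I handed the job in at about 12.7 s. I gripped it by the tank through the port and raised it 1.5 mm. After a 25° clockwise turn it rose freely with only its weight on the wrist (about 2.6 N). I then lifted it out, set it down on the pad, let go and moved clear.

- **Final checks:** the last pictures from all three cameras show it upright, with an even ring of cork all round. The engine and shed look undisturbed by eye; I did not measure their positions. The wrist force is back near zero.
- **Set-down:** the last 1 mm step down briefly pressed the tower onto the pad with about 20 N. I eased that to about 2 N before opening the jaws.
- **Disagreement:** the scene and side cameras differed by 5–10 mm on the pad's position. I used the wrist camera's reading instead, whose fitted pad radius was 44.6 mm against the true 45 mm.

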